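Fit the tube handle and tip the lock-barrel tote into its pick corner

ROBOT

A 6-joint arm with a two-finger parallel gripper is mounted at the origin on the work surface. World frame = base frame: x ahead of the robot, y to its left, z up, the work surface at z = 0. Lengths are in m, angles in rad, forces in N, time in s.
With the tool pointing down it reaches from about 0.325 to 0.775 m from the base axis. Payload 9.3 kg.
Tool frame: the origin (TCP) lies midway between the tips of the shut fingers; the grasp point (between the pads) lies 19 mm behind it; z points along the fingers, x is the direction in which the jaws open and shut, and the axes are right-handed (so a half turn about z gives the same grasp; the last joint's range is limited). The gripper opens to 85 mm and grips with 20 to 120 N. Pads are 22 mm wide; open, the fingers measure 114 mm over their backs; the gripper's body (76 mm by 85 mm) begins 54 mm behind the grasp point. The pads swing forward as they close: fully open they stand 13 mm farther back than shut.
Start: joints at [-1.266, 0.259, 0.021, 1.334, 0, 1.418], TCP at [0.243, -0.493, 0.231] pointing down, gripper open.
Joint ranges: [-3.04, 3.04], [-0.91, 1.82], [-1.04, 1.36], [-1.92, 1.95], [-1.52, 1.45], [-3.14, 3.14]. Speed limits (rad/s): [2.22, 2.22, 2.79, 3.14, 3.14, 3.14].

INTERFACE

Orientations are given as a rotation vector (axis times angle).
In Python, from plant import env gives the robot as it stands. The module is installed in compiled form; this text tells all that it offers.
- The arm moves only by the shell command python3 -m inch 'ROWS' [FORCE]. ROWS is JSON, a list of rows, each an object of numbers: "x", "y", "z": the shift along the world's x, y, z scaled (see below); "wx", "wy", "wz": the turn, a rotation vector about the world's x, y, z scaled (see below); "fingers": the closure, from -1 (fully open) to 1 (shut). In form: [{"x": .., "y": .., "z": .., "wx": .., "wy": .., "wz": .., "fingers": ..}, ...]. A call has 1 to 20 rows; each row shifts and turns the commanded pose from where the row before left it; what a row does not reach is not made up. The controller multiplies each number of a shift by 50 mm and each number of a turn by 0.15 rad. A row lasts 1/10 s, in which the tool goes at most 50 mm and 8.59 degrees, less where a joint would pass 70% of its speed; a pose out of reach is approached as far as the arm can. A call with a number of a shift or a turn outside -1 to 1 is refused whole. A call with a gripper value outside its range is refused whole. The fingers move at their own pace and stop on an object; FORCE is the grip in N (left out, the last holds). Time passes only in rows, so rows that do not move let the fingers close. It gives the time, the measured TCP pose, the force and the opening at its end, in the units of the state.
- env.state(): the state, without advancing time (a new reading comes with each control period).
- env.grab_frame(name): name is "scene" or "top" or "wrist"; returns the picture (420x560x3 uint8, blue, green, red); there is no depth.
- env.camera_info(name): a dict with "fx", "fy", "cx", "cy" (pixels), "position" and "rotation" of the camera in the world. Camera axes: x right, y down, z forward; pixel columns grow to the right and rows downward; lengths in m; the calibration is good to about 2 mm. A picture is of the moment at which its call begins: read the wrist's pose just before it. camera_info takes no time and is no camera call; for the wrist camera it gives the pose at the moment of the call.
- env.finish_job(): hands the job in, once; it reports no verdict.
The state is a dict: "t": time; "qpos": joint angles; "joint_velocities": joint speeds; "effort": joint torques, N m; "tcp_pos": TCP position; "tool_rot": TCP orientation; "force": force on the tool from outside, world axes, zero at the start; "moment": the same for the moment, N m; "opening": opening from 0.0 (shut) to 1.0 (fully open).
Only numpy, scipy, OpenCV 4.12 (cv2) and the standard library are available. Lean on these libraries where they do the work, as an engineer would, in place of code of your own. Each camera call takes 0.05 s, during which the arm holds its last target.

TASK

Push the loose tube handle fully down over the upright spigot beside the tilting tote while the tote is still level. Then lean that handle over, away from the tote, until all four brass lock barrels have slid down into the tote's low corner next to the handle, and finish while still holding the handle so that the tote stays tilted: do not let go. Spill no barrel, tip the tote only by its fitted handle, and leave the other things on the bench where they are.

Things in the scene. Friction and masses are not known exactly. Their poses are not given: they have to be found in the camera images.
- stand: Fixed grey steel stand of the tilting tote: base plate 270 x 120 x 10 mm, two cheeks 76 mm high beside the spigot. Origin on the bench straight below hinge and spigot. Its y is parallel to the level hinge axis, 60 mm above the bench; its x points level from the hinge to the tote. It cannot move in a run; place and yaw differ between runs.
- tote (a joint): Tilt of the tote: 0 = level (rests on a rubber post), grows to an end stop at 0.85 as its far side rises; the spigot, and a handle on it, then leans away from the tote, towards the stand's -x. It falls back to 0 by its weight when not held (about 0.5 to 0.75 N m about the hinge). The hinge is 60 mm above the bench, straight below the spigot.
- tote_floor (a point): Centre of the tote's inner floor; moves with the tote, axes as spigot_base. The tote is an open grey plastic box, 150 x 150 mm outside, 45 mm high, walls and floor 5 mm, set cornerwise: one diagonal along the stand's x, corners 30 and 242 mm and centre 136 mm from the hinge line. When level its inner floor is 55 mm and its rim 95 mm above the bench.
- spigot_base (a point): Centre of the foot of the steel spigot, on the flat top (36 x 40 mm) of its block, 80 mm above the bench when level and 20 mm above the hinge axis. Moves with the tote; z points up along the spigot, x to the tote, y parallel to the hinge. The spigot is a round pin 18 mm in diameter, 70 mm high, its last 12 mm tapering to 8 mm.
- handle_home (a point): Point on the spigot's axis 65 mm above spigot_base, moves with the tote: where the handle's middle is when fully home.
- low_corner (a point): Inner corner of the tote nearest the handle, 8 mm above the tote's inner floor, 37 mm from the hinge line; moves with the tote.
- sleeve: Loose tube handle: plain bare aluminium tube open at both ends, 130 mm long, 32 mm outside, 22 mm bore (2 mm clearance each side on the spigot), 0.15 kg, standing upright on the bench. Origin at the centre of its lower end, z along the tube. Pushed home, its lower end stands on the block at spigot_base.
- sleeve_mid (a point): Centre of the tube handle, half way along it (65 mm from either end).
- barrel0_center (a point): Centre of one of the four like brass lock barrels: plain cylinder 16 mm in diameter, 28 mm long, about 45 g, x along its length, lying loose on the tote's floor; it slides and rolls easily on the smooth plastic (friction about 0.2).
- barrel1_center (a point): Centre of one of the four like brass lock barrels: plain cylinder 16 mm in diameter, 28 mm long, about 45 g, x along its length, lying loose on the tote's floor; it slides and rolls easily on the smooth plastic (friction about 0.2).
- barrel2_center (a point): Centre of one of the four like brass lock barrels: plain cylinder 16 mm in diameter, 28 mm long, about 45 g, x along its length, lying loose on the tote's floor; it slides and rolls easily on the smooth plastic (friction about 0.2).
- barrel3_center (a point): Centre of one of the four like brass lock barrels: plain cylinder 16 mm in diameter, 28 mm long, about 45 g, x along its length, lying loose on the tote's floor; it slides and rolls easily on the smooth plastic (friction about 0.2).
- padlock: Bystander: brass padlock lying flat, 45 x 50 x 22 mm body, steel shackle to its +x reaching 56 mm out. Origin under the body.
- bar_stub: Bystander: short solid steel round bar, 30 mm diameter, 55 mm high, upright (not the handle). Origin under it.
- screwdriver: Bystander: screwdriver 190 mm long lying along its x. Origin on its underside.
- oil_can: Bystander: small can 48 mm diameter, 110 mm high. Origin under it.
- brush: Bystander: brush 180 mm long lying along its x. Origin on its underside.
- mug: Bystander: white mug 76 mm diameter, 85 mm high, handle to its +y. Origin under it.
- blanks_box: Bystander: open cardboard box of key blanks, 120 x 90 x 40 mm. Origin under it.

How it is judged:
By the outcome, as a careful person would: the job done as asked, in the order asked, and still so for the second after the job is handed in, while the arm keeps its last pose, push and grip.
It also fails if it takes over 48 s, if anything falls off the work surface, if the arm or the gripper's body presses on something with over 40 N, if the wrist force passes 120 N, or if a joint passes its speed limit or range.

## Working session

There is one attempt and no reset: what is moved stays moved. The work goes in short steps, Python scripts to look and compute and a shell command to move; the robot and the scene stay as the last step left them, time stands still between calls to the robot, and variables do not carry over. Pictures are saved under pics/ and viewed, and the job is handed in when it is done.

```bash
mkdir -p pics; python3 - <<'E'
from plant import env
import cv2
s=env.state();print({k:s[k] for k in s})
for n in("scene","top","wrist"):
    print(n,env.camera_info(n)); cv2.imwrite(f"pics/{n}0.png",env.grab_frame(n))
E
```

```text
{'t': 0.0, 'qpos': array([-1.26562684e+00,  2.59213334e-01,  2.07247326e-02,  1.33366041e+00,
       -9.23549424e-06,  1.41819953e+00]), 'joint_velocities': array([-0.00022567, -0.00086273, -0.00040628, -0.00126574, -0.00046883,
       -0.00041219]), 'effort': array([ 1.39527878e-03, -5.55642951e+01,  3.44528139e+01,  1.38328504e-02,
       -9.82966822e-05,  1.94224737e-05]), 'tcp_pos': array([ 0.24297978, -0.49310533,  0.23064009]), 'tool_rot': array([-2.66678758e+00,  1.65902268e+00,  1.62158856e-03]), 'force': array([ 0.19828138, -0.41976355, -0.67617042]), 'moment': array([-0.00206968,  0.00562444, -0.04104347]), 'opening': 0.9999549287564437}
scene {'fx': 414.8738006542613, 'fy': 414.8738006542613, 'cx': 281.8091473969782, 'cy': 202.06688276629149, 'position': array([1.16608219, 0.09405251, 0.87379381]), 'rotation': array([-1.65805656, -2.01512502,  0.74503998])}
top {'fx': 475.6454843850449, 'fy': 475.6454843850449, 'cx': 283.11840206332, 'cy': 207.91123832985176, 'position': array([ 0.29940608, -0.01983172,  1.57206549]), 'rotation': array([-2.16033421,  2.11365082, -0.17019858])}
wrist {'fx': 336.60315011280187, 'fy': 336.60315011280187, 'cx': 274.41547759105964, 'cy': 212.9996663960349, 'position': array([ 0.31068567, -0.46068354,  0.3740554 ]), 'rotation': array([ 2.44754517, -1.51936567, -0.22912707])}
```

View pics/scene0.png

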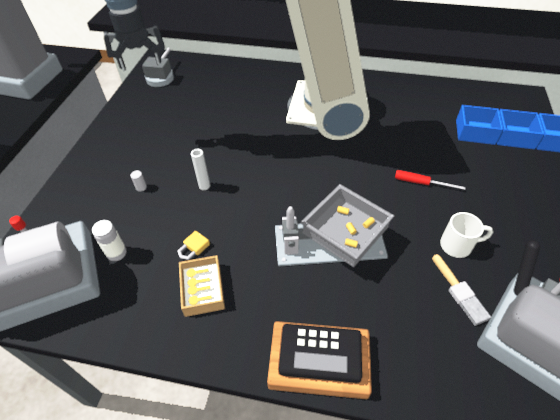

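View pics/top0.png

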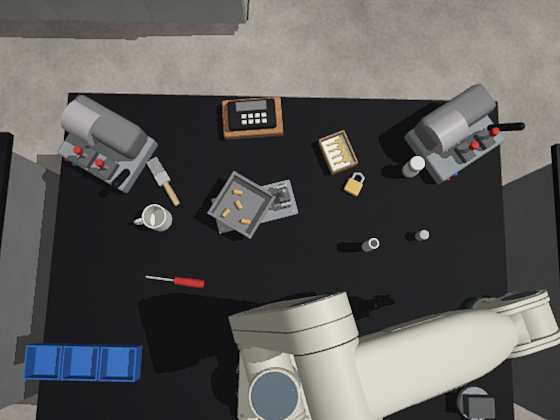

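View pics/wrist0.png

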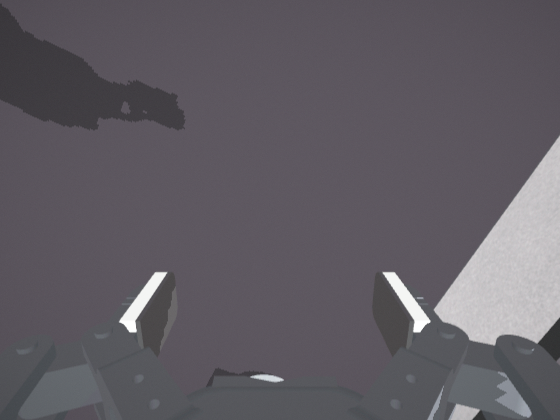

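The scene shows the sleeve at about scene (201,168) / top (371,243), the spigot at scene (291,215) / top (283,195), and the tote to its left in the top view. I'll enlarge crops to pick out features.

```bash
python3 - <<'E'
import cv2,numpy as np
t=cv2.imread("pics/top0.png");s=cv2.imread("pics/scene0.png")
a=cv2.resize(t[160:260,195:395],None,fx=4,fy=4,interpolation=cv2.INTER_CUBIC)
b=cv2.resize(s[130:280,180:400],None,fx=3.6,fy=3.6,interpolation=cv2.INTER_CUBIC)
cv2.imwrite("pics/topc.png",a);cv2.imwrite("pics/scenec.png",b)
E
```

```text
(no output)
```

View pics/topc.png

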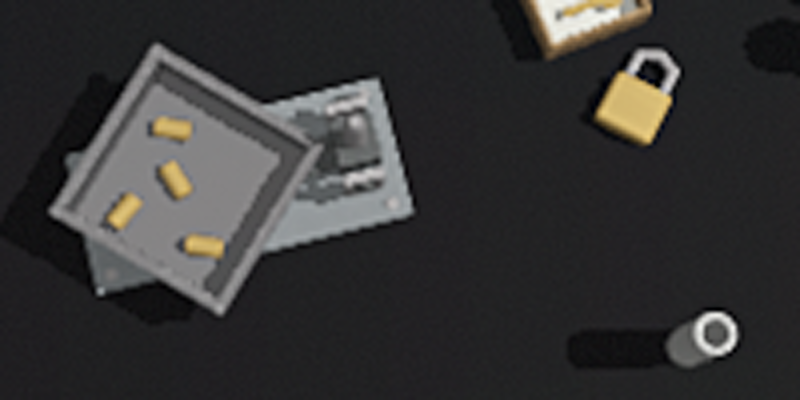

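View pics/scenec.png

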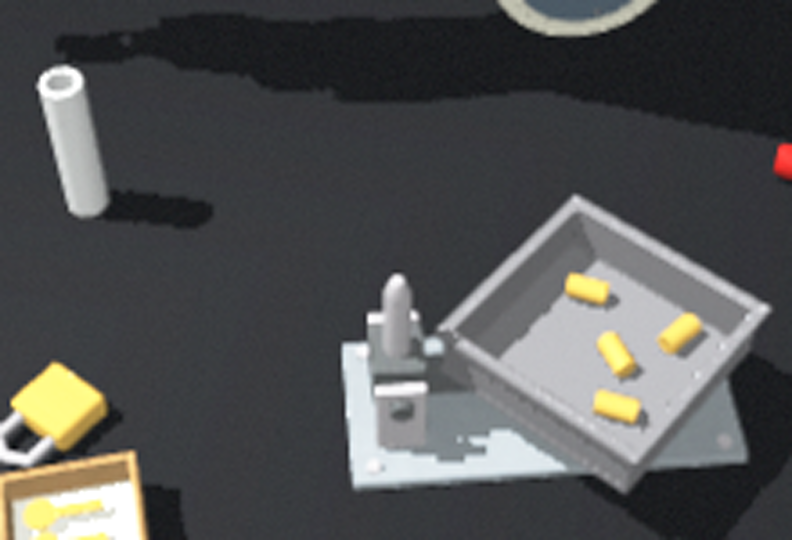

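```bash
cat > h.py <<'E'
import numpy as np,cv2
from plant import env
from scipy.spatial.transform import Rotation as R
def ray(n,uv,ci=None):
    c=ci or env.camera_info(n)
    d=R.from_rotvec(c["rotation"]).apply([(uv[0]-c["cx"])/c["fx"],(uv[1]-c["cy"])/c["fy"],1]);return np.array(c["position"]),d
def onz(n,uv,z,ci=None):
    p,d=ray(n,uv,ci);return p+d*(z-p[2])/d[2]
def tri(r1,r2):
    (p,d),(q,e)=r1,r2
    d=d/np.linalg.norm(d);e=e/np.linalg.norm(e)
    s=np.linalg.lstsq(np.c_[d,-e],q-p,rcond=None)[0]
    a,b=p+s[0]*d,q+s[1]*e
    return (a+b)/2,np.linalg.norm(a-b)
def proj(n,P,ci=None):
    c=ci or env.camera_info(n)
    x=R.from_rotvec(c["rotation"]).inv().apply(np.array(P)-c["position"])
    return np.array([c["fx"]*x[0]/x[2]+c["cx"],c["fy"]*x[1]/x[2]+c["cy"]])
E
python3 - <<'E'
from h import *
T=lambda u,v:((u+.5)/4-.5+195,(v+.5)/4-.5+160)
S=lambda u,v:((u+.5)/3.6-.5+180,(v+.5)/3.6-.5+130)
ct=[(155,45),(320,148),(220,315),(52,210)]; cs=[(628,490),(440,330),(575,197),(770,308)]
P=[];Q=[]
for a,b in zip(ct,cs):
    P.append(onz("top",T(*a),.095));Q.append(onz("scene",S(*b),.095));print(P[-1],Q[-1],tri(ray("top",T(*a)),ray("scene",S(*b))))
for X in(P,Q):
    X=np.array(X)[:,:2];c=X.mean(0);
    v=(X[3]-X[1]);w=(X[0]-X[2]);print("diag",np.linalg.norm(v),np.linalg.norm(w))
    a1=np.arctan2(v[1],v[0]);a2=np.arctan2(w[1],w[0]);print(np.degrees([a1,a2]))
    a2=a2+np.pi/2
    a=np.angle(np.exp(1j*a1)+np.exp(1j*a2));d=np.array([np.cos(a),np.sin(a)]);print("c",c,"yaw",a,"spigot",c-.136*d)
print("sleeve top",onz("top",T(716,334),.13),onz("scene",S(61,83),.13),tri(ray("top",T(716,334)),ray("scene",S(61,83))))
print("sleeve base scene",onz("scene",S(86,203),0.0))
print("spig tip scene",onz("scene",S(398,276),.15),onz("scene",S(398,350),.08))
E
```

```text
[0.65444693 0.14607506 0.095     ] [0.67445621 0.14513935 0.095     ] (array([0.65995436, 0.14763228, 0.07221015]), np.float64(0.0019956283092953052))
[0.57392196 0.01263153 0.095     ] [0.57639529 0.01398365 0.095     ] (array([0.57436863, 0.01319583, 0.09223672]), np.float64(0.001015972392374432))
[0.44007299 0.08718762 0.095     ] [0.44244583 0.08772921 0.095     ] (array([0.4402843 , 0.08753455, 0.09264743]), np.float64(0.00035312611791107684))
[0.5198226 0.2218172 0.095    ] [0.51749762 0.22485606 0.095     ] (array([0.51953516, 0.22296936, 0.09721225]), np.float64(0.002988469157458206))
diag 0.21606801328387196 0.2223149104585451
[104.50006725  15.36000008]
c [0.54706612 0.11692785] yaw 1.8313745716677041 spigot [ 0.58210507 -0.01448094]
diag 0.21894316364705801 0.23900781768380203
[105.60530161  13.8984575 ]
c [0.55269873 0.11792707] yaw 1.8282651959068323 spigot [ 0.58732891 -0.01359004]
sleeve top [ 0.43051437 -0.29207422  0.13      ] [ 0.43254464 -0.28959026  0.13      ] (array([ 0.43044932, -0.29163614,  0.12780041]), np.float64(0.0017499295271594052))
sleeve base scene [ 4.32433312e-01 -2.92001347e-01  1.11022302e-16]
spig tip scene [ 0.58101638 -0.01330069  0.15      ] [ 0.58661511 -0.0120266   0.08      ]
```

```bash
python3 -m inch '[{"x":0.31,"y":0.34,"wz":0.76},{"x":0.31,"y":0.34,"wz":0.76},{"x":0.31,"y":0.34,"wz":0.76},{"x":0.31,"y":0.34,"wz":0.76},{"x":0.31,"y":0.34,"wz":0.76},{"x":0.31,"y":0.34,"wz":0.76},{"x":0.31,"y":0.34,"wz":0.76},{"x":0.31,"y":0.34,"wz":0.76},{"x":0.31,"y":0.34,"wz":0.76},{"x":0.31,"y":0.34,"wz":0.76},{"x":0.31,"y":0.34,"wz":0.76},{"x":0.31,"y":0.34,"wz":0.76},{},{}]' 30
python3 - <<'E'
from h import *
s=env.state();print(s["t"],s["qpos"],s["tcp_pos"],R.from_rotvec(s["tool_rot"]).as_matrix())
ci=env.camera_info("wrist");print(ci); cv2.imwrite("pics/w1.png",env.grab_frame("wrist"));cv2.imwrite("pics/t1.png",env.grab_frame("top"))
print("pred sleeve top",proj("wrist",[.4315,-.291,.13],ci), "spigot tip",proj("wrist",[.582,-.0135,.15],ci))
E
```

```text
0.15 [-1.26557488e+00  2.59081115e-01  2.09265970e-02  1.33367809e+00
 -5.38910633e-06  1.41822008e+00] [ 0.24302837 -0.49316183  0.23079139] [[ 4.41973491e-01 -8.97028056e-01 -3.16545628e-04]
 [-8.97027526e-01 -4.41973578e-01  9.86760683e-04]
 [-1.02505682e-03 -1.52171922e-04 -9.99999463e-01]]
{'fx': 336.60315011280187, 'fy': 336.60315011280187, 'cx': 274.41547759105964, 'cy': 212.9996663960349, 'position': array([ 0.31069081, -0.46069995,  0.37413501]), 'rotation': array([ 2.44743876, -1.51934487, -0.22892201])}
pred sleeve top [  90.40393298 -249.66087   ] spigot tip [ -832.57801539 -1714.17805644]validation failed for argument at $[0]...
```

View pics/w1.png

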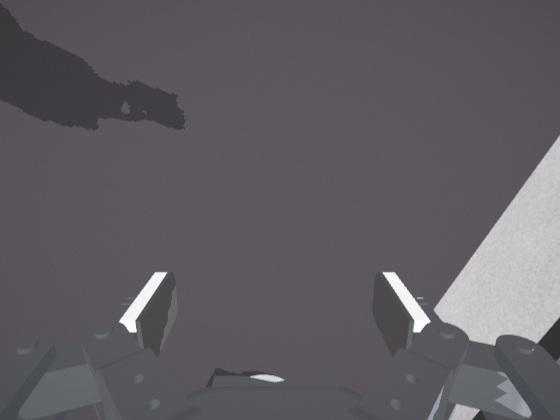

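The move was refused and the arm did not move: the wrist picture is unchanged, showing empty bench. Every row needs all its keys.

```bash
python3 -m inch '[{"x":0.31,"y":0.34,"z":0,"wx":0,"wy":0,"wz":0.76,"fingers":-1},{"x":0.31,"y":0.34,"z":0,"wx":0,"wy":0,"wz":0.76,"fingers":-1},{"x":0.31,"y":0.34,"z":0,"wx":0,"wy":0,"wz":0.76,"fingers":-1},{"x":0.31,"y":0.34,"z":0,"wx":0,"wy":0,"wz":0.76,"fingers":-1},{"x":0.31,"y":0.34,"z":0,"wx":0,"wy":0,"wz":0.76,"fingers":-1},{"x":0.31,"y":0.34,"z":0,"wx":0,"wy":0,"wz":0.76,"fingers":-1},{"x":0.31,"y":0.34,"z":0,"wx":0,"wy":0,"wz":0.76,"fingers":-1},{"x":0.31,"y":0.34,"z":0,"wx":0,"wy":0,"wz":0.76,"fingers":-1},{"x":0.31,"y":0.34,"z":0,"wx":0,"wy":0,"wz":0.76,"fingers":-1},{"x":0.31,"y":0.34,"z":0,"wx":0,"wy":0,"wz":0.76,"fingers":-1},{"x":0.31,"y":0.34,"z":0,"wx":0,"wy":0,"wz":0.76,"fingers":-1},{"x":0.31,"y":0.34,"z":0,"wx":0,"wy":0,"wz":0.76,"fingers":-1},{"x":0,"y":0,"z":0,"wx":0,"wy":0,"wz":0,"fingers":-1}]' 30
python3 - <<'E'
from h import *
s=env.state();print(s["t"],s["qpos"],s["tcp_pos"],R.from_rotvec(s["tool_rot"]).as_matrix())
ci=env.camera_info("wrist");print(ci); cv2.imwrite("pics/w2.png",env.grab_frame("wrist"));cv2.imwrite("pics/t2.png",env.grab_frame("top"))
print("pred sleeve top",proj("wrist",[.4315,-.291,.13],ci), "spigot tip",proj("wrist",[.582,-.0135,.15],ci))
E
```

```text
t: 1.55
tcp_pos: [0.4302, -0.2877, 0.2312]
tool_rot: [-3.115, -0.408, -0.0]
force: [0.1, -0.4, -0.2]
opening: 1.002
1.55 [-7.51923521e-01  2.03262348e-01 -5.28129618e-02  1.31489224e+00
  5.25026578e-04  5.58457591e-01] [ 0.43024934 -0.287694    0.23121608] [[ 9.66283121e-01  2.57481795e-01  2.33559594e-04]
 [ 2.57481656e-01 -9.66283057e-01  5.00419886e-04]
 [ 3.54533689e-04 -4.23409979e-04 -9.99999848e-01]]
{'fx': 336.60315011280187, 'fy': 336.60315011280187, 'cx': 274.41547759105964, 'cy': 212.9996663960349, 'position': array([ 0.41140859, -0.2159    ,  0.37457916]), 'rotation': array([2.82197419, 0.37191599, 0.0565861 ])}
pred sleeve top [274.14017005 216.51859285] spigot tip [ 702.87608314 -202.3989285 ]
```

View pics/w2.png

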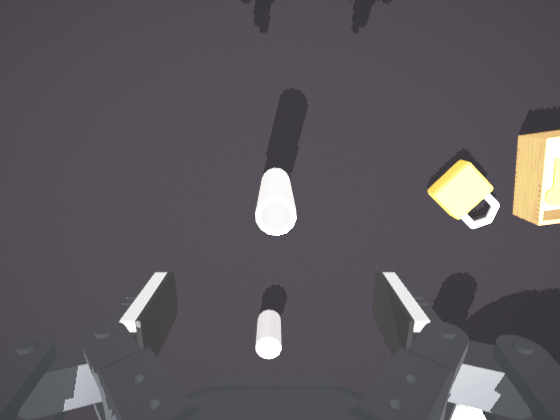

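Wrist view: the tube's top ring is centred near (276,216), predicted (274,217), so the estimates agree. The bar stub at (268,348) is clear of the fingers.

```bash
python3 - <<'E'
from h import *
im=cv2.imread("pics/w2.png");ci=env.camera_info("wrist")
g=cv2.cvtColor(im,cv2.COLOR_BGR2GRAY);g2=g[160:245,245:310]
cv2.imwrite("pics/ring.png",cv2.resize(g2,None,fx=8,fy=7,interpolation=cv2.INTER_NEAREST))
print(onz("wrist",(276,216),.13,ci)); 
tt=cv2.imread("pics/t2.png");cv2.imwrite("pics/t2c.png",cv2.resize(tt[150:300,190:410],None,fx=3.6,fy=3.6,interpolation=cv2.INTER_CUBIC))
E
```

```text
[ 0.43159732 -0.29175458  0.13      ]
```

View pics/ring.png

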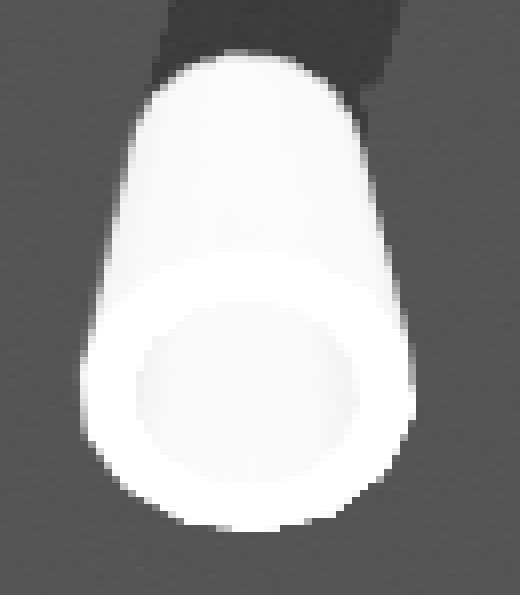

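Ring centre confirmed at (276,216), putting the tube at (0.4316, -0.2915). Now descend and grip.

```bash
python3 -m inch '[{"x":0.03,"y":-0.08,"z":0,"wx":0,"wy":0,"wz":0,"fingers":-1},{"x":0,"y":0,"z":-0.6,"wx":0,"wy":0,"wz":0,"fingers":-1},{"x":0,"y":0,"z":-0.6,"wx":0,"wy":0,"wz":0,"fingers":-1},{"x":0,"y":0,"z":-0.6,"wx":0,"wy":0,"wz":0,"fingers":-1},{"x":0,"y":0,"z":-0.6,"wx":0,"wy":0,"wz":0,"fingers":-1},{"x":0,"y":0,"z":-0.6,"wx":0,"wy":0,"wz":0,"fingers":-1},{"x":0,"y":0,"z":0,"wx":0,"wy":0,"wz":0,"fingers":-1},{"x":0,"y":0,"z":0,"wx":0,"wy":0,"wz":0,"fingers":1},{"x":0,"y":0,"z":0,"wx":0,"wy":0,"wz":0,"fingers":1},{"x":0,"y":0,"z":0,"wx":0,"wy":0,"wz":0,"fingers":1},{"x":0,"y":0,"z":0,"wx":0,"wy":0,"wz":0,"fingers":1},{"x":0,"y":0,"z":0,"wx":0,"wy":0,"wz":0,"fingers":1},{"x":0,"y":0,"z":0,"wx":0,"wy":0,"wz":0,"fingers":1},{"x":0,"y":0,"z":0,"wx":0,"wy":0,"wz":0,"fingers":1},{"x":0,"y":0,"z":0,"wx":0,"wy":0,"wz":0,"fingers":1}]' 70
python3 - <<'E'
from h import *
s=env.state();print(s["t"],s["tcp_pos"],s["opening"],s["opening"]*85,s["force"])
ci=env.camera_info("wrist");cv2.imwrite("pics/w3.png",env.grab_frame("wrist"))
E
```

```text
t: 3.15
tcp_pos: [0.4315, -0.2939, 0.0828]
tool_rot: [3.114, 0.399, 0.004]
force: [0.4, 0.8, 6.2]
opening: 0.365
3.15 [ 0.43146319 -0.29391104  0.08280786] 0.3646198512264921 30.992687354251828 [0.410678   0.79307915 6.19125   ]
```

View pics/w3.png

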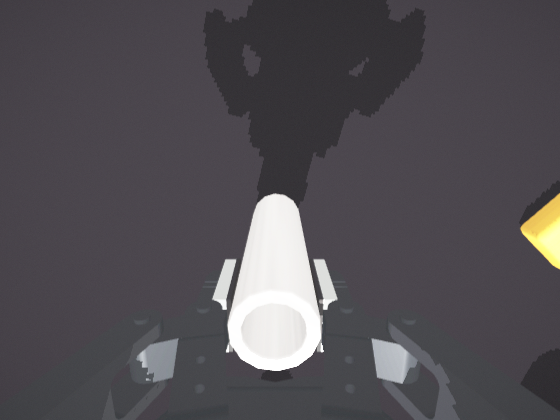

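View pics/t2c.png

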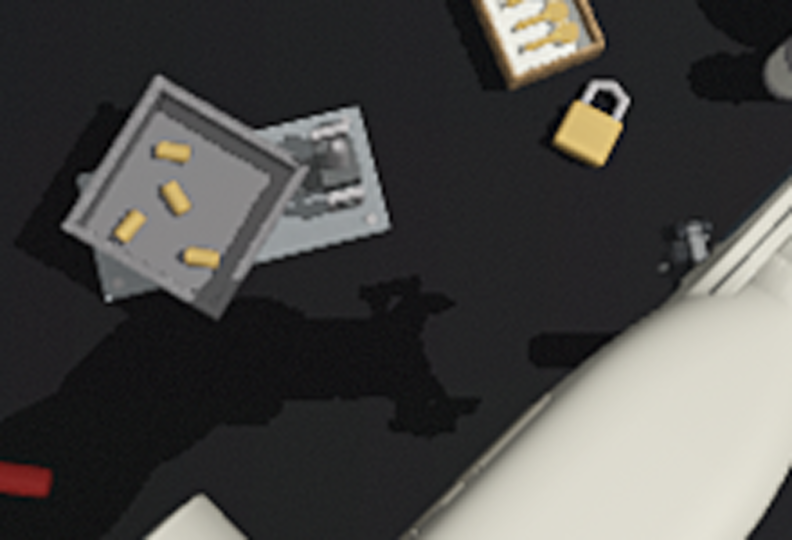

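Gripped at 31 mm. In the wrist view the tube stands between the pads with its ring centred at about (275,331). Lift now.

```bash
python3 -m inch '[{"x":0,"y":0,"z":0.3,"wx":0,"wy":0,"wz":0,"fingers":1},{"x":0,"y":0,"z":0.6,"wx":0,"wy":0,"wz":0,"fingers":1},{"x":0,"y":0,"z":0.8,"wx":0,"wy":0,"wz":0,"fingers":1},{"x":0,"y":0,"z":0.8,"wx":0,"wy":0,"wz":0,"fingers":1},{"x":0,"y":0,"z":0.8,"wx":0,"wy":0,"wz":0,"fingers":1},{"x":0,"y":0,"z":0.5,"wx":0,"wy":0,"wz":0,"fingers":1},{"x":0,"y":0,"z":0,"wx":0,"wy":0,"wz":0,"fingers":1},{"x":0,"y":0,"z":0,"wx":0,"wy":0,"wz":0,"fingers":1}]' 70
python3 - <<'E'
from h import *
s=env.state();print(s["t"],s["tcp_pos"],s["opening"],s["force"]);print(R.from_rotvec(s["tool_rot"]).as_matrix())
ci=env.camera_info("wrist");cv2.imwrite("pics/w4.png",env.grab_frame("wrist"))
im=env.grab_frame("scene");cv2.imwrite("pics/s4.png",im)
print(proj("scene",[.4316,-.2915,.19]),proj("scene",[.4316,-.2915,.32]))
E
```

```text
t: 4.0
tcp_pos: [0.4306, -0.2933, 0.2714]
tool_rot: [3.115, 0.399, 0.001]
force: [0.4, 0.1, -2.2]
opening: 0.366
4.0 [ 0.43056577 -0.29327652  0.27139422] 0.36629748121322636 [ 0.39669129  0.12682914 -2.15683275]
[[ 9.67656430e-01  2.52271014e-01  6.06758059e-04]
 [ 2.52271356e-01 -9.67656361e-01 -5.74161182e-04]
 [ 4.42289072e-04  7.08658438e-04 -9.99999651e-01]]
[191.90900551 134.73558093] [181.65783227  90.63412006]
```

View pics/w4.png

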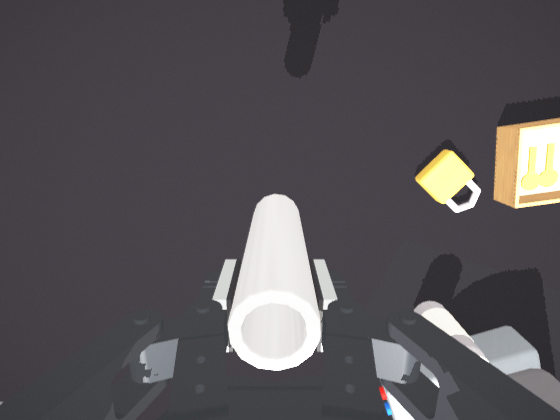

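View pics/s4.png

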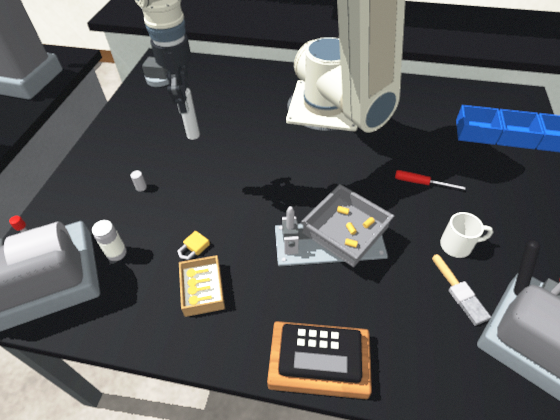

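The tube is held and off the bench: wrist ring at about (275,329), scene foot at about (193,136). I'll measure its in-hand offset and tilt.

```bash
python3 - <<'E'
from h import *
ci=env.camera_info("wrist");s=env.state();tc=s["tcp_pos"]
im=cv2.imread("pics/w4.png");g=cv2.cvtColor(im,cv2.COLOR_BGR2GRAY)
cv2.imwrite("pics/w4c.png",cv2.resize(im[185:375,210:340],None,fx=4,fy=3,interpolation=cv2.INTER_CUBIC))
c=onz("wrist",(275,329),tc[2]+.0472,ci);print("top ring",c, c-tc)
zb=tc[2]-.0828
for x,y in((.4316,-.2915),(c[0],c[1])):
  th=np.linspace(0,6.28,40)
  q=np.array([proj("wrist",[x+.016*np.cos(t),y+.016*np.sin(t),zb],ci) for t in th]);print("bottom ring bbox",q.min(0),q.max(0))
  q=np.array([proj("wrist",[x+.016*np.cos(t),y+.016*np.sin(t),zb+.13],ci) for t in th]);print("top ring bbox",q.min(0),q.max(0))
E
```

```text
top ring [ 0.42982629 -0.28873123  0.31725297] [-0.00036153  0.00422062  0.0472    ]
bottom ring bbox [253.61143304 196.44646673] [298.91234073 239.55264002]
top ring bbox [230.47291822 294.95182329] [325.55314913 375.6879164 ]
bottom ring bbox [252.09162061 192.0420405 ] [297.56560723 235.48114457]
top ring bbox [227.08373275 286.29968573] [322.92962835 368.35349979]
```

View pics/w4c.png

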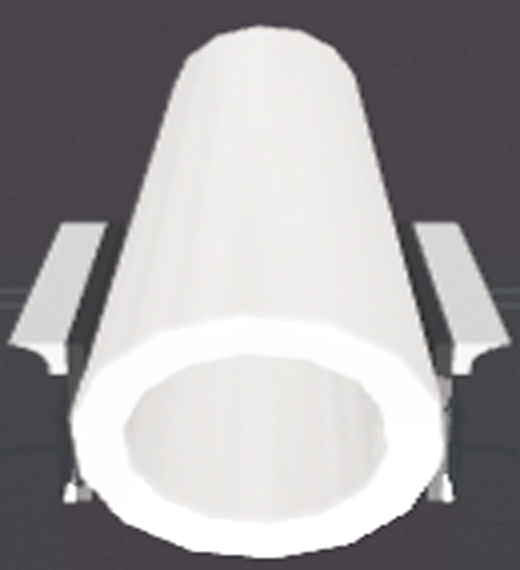

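```bash
python3 -m inch '[{"x":0.1,"y":0.3,"z":0,"wx":0,"wy":0,"wz":0,"fingers":1},{"x":0.19,"y":0.7,"z":0,"wx":0,"wy":0,"wz":0,"fingers":1},{"x":0.19,"y":0.8,"z":0,"wx":0,"wy":0,"wz":0,"fingers":1},{"x":0.19,"y":0.8,"z":0,"wx":0,"wy":0,"wz":0,"fingers":1},{"x":0.19,"y":0.8,"z":0,"wx":0,"wy":0,"wz":0,"fingers":1},{"x":0.19,"y":0.8,"z":0,"wx":0,"wy":0,"wz":0,"fingers":1},{"x":0.19,"y":0.8,"z":0,"wx":0,"wy":0,"wz":0,"fingers":1},{"x":0.19,"y":0.5,"z":0,"wx":0,"wy":0,"wz":0,"fingers":1},{"x":0.1,"y":0.2,"z":0,"wx":0,"wy":0,"wz":0,"fingers":1},{"x":0,"y":0,"z":0,"wx":0,"wy":0,"wz":0,"fingers":1},{"x":0,"y":0,"z":0,"wx":0,"wy":0,"wz":0,"fingers":1}]' 70
python3 - <<'E'
from h import *
s=env.state();print(s["t"],s["tcp_pos"],s["opening"],s["force"]);print(R.from_rotvec(s["tool_rot"]).as_matrix(),s["qpos"])
import json
ci=env.camera_info("wrist");json.dump({k:(v.tolist() if hasattr(v,'tolist') else v) for k,v in ci.items()},open("ci5.json","w"));cv2.imwrite("pics/w5.png",env.grab_frame("wrist"))
im=env.grab_frame("scene");cv2.imwrite("pics/s5.png",im)
print("pred tip",proj("wrist",[.582,-.0135,.15],ci),"foot",proj("wrist",[.582,-.0135,.08],ci))
E
```

```text
t: 5.2
tcp_pos: [0.5068, -0.0085, 0.2707]
tool_rot: [-3.116, -0.4, 0.002]
force: [-0.0, 0.3, -3.1]
opening: 0.366
5.2 [ 0.50675943 -0.0085011   0.27073775] 0.3660667676927402 [-0.01497765  0.27929902 -3.07491558]
[[ 9.67567387e-01  2.52610245e-01 -1.18954990e-03]
 [ 2.52610281e-01 -9.67568102e-01 -1.22119234e-04]
 [-1.18181911e-03 -1.82333946e-04 -9.99999285e-01]] [-1.82279773e-01  1.76350582e-01  1.26780890e-02  1.40827154e+00
 -3.35728235e-04  1.13313959e+00]
pred tip [359.53133567 232.7786131 ] foot [343.2296727  209.13522264]
```

View pics/w5.png

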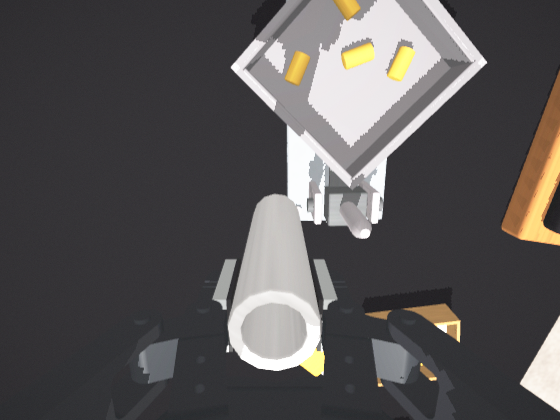

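View pics/s5.png

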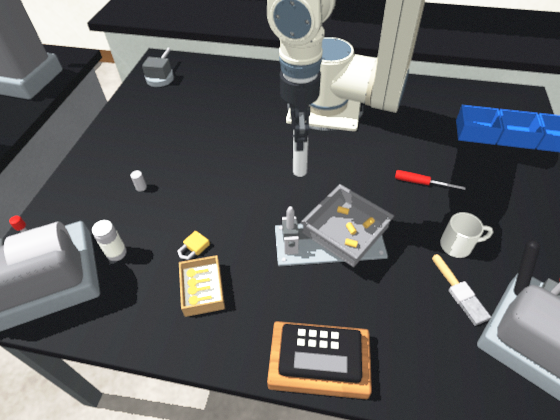

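The wrist view shows the spigot tip near (362,232), predicted (359.5,233), with the tote corners at (233,67), (352,183) and (486,63). Zooming in.

```bash
python3 - <<'E'
from h import *
im=cv2.imread("pics/w5.png")
cv2.imwrite("pics/w5c.png",cv2.resize(im[170:245,290:390],None,fx=8,fy=8,interpolation=cv2.INTER_CUBIC))
E
```

```text
(no output)
```

View pics/w5c.png

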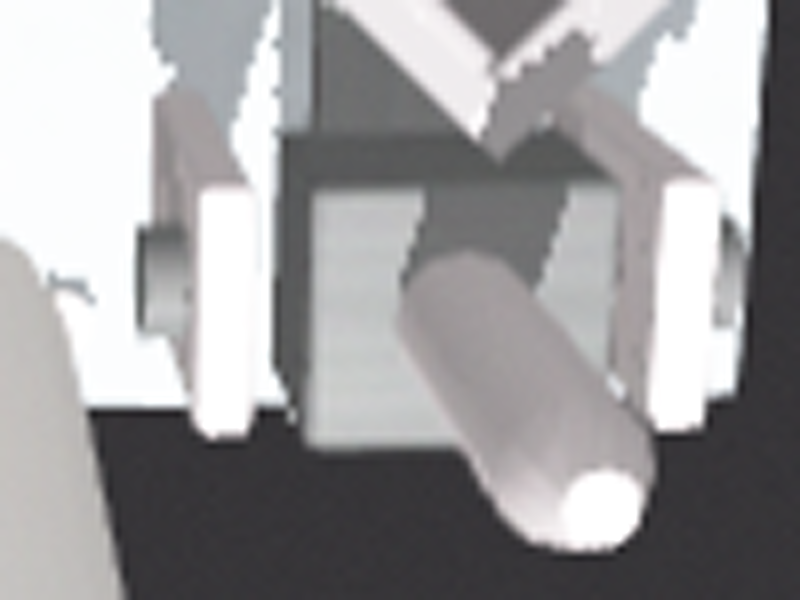

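```bash
python3 - <<'E'
from h import *
import json
ci=json.load(open("ci5.json"));
f=lambda u,v:(290+(u+.5)/8-.5,170+(v+.5)/8-.5)
print("tip",onz("wrist",f(602,508),.15,ci),"block ctr",onz("wrist",f(463,316),.08,ci))
a,b,c=[onz("wrist",f(*p),.08,ci) for p in((312,188),(612,185),(308,448))];print(np.linalg.norm(a-b),np.linalg.norm(a-c),np.degrees(np.arctan2(*(b-a)[1::-1])))
L,N,Rr=[onz("wrist",p,.095,ci) for p in((233,67),(352,183),(486,63))]
d=(Rr-L)[:2];print("tote yaw deg",np.degrees(np.arctan2(d[1],d[0]))+90,np.linalg.norm(d),N)
# same-camera held tube bottom: recheck
tc=np.array([0.50676,-0.0085,.2707])
for off in((.0015,.0033),(0,.0033),(0.0015,.001)):
  th=np.linspace(0,6.28,60)
  for z in(-.0828,.0472):
    q=np.array([proj("wrist",tc+[off[0]+.016*np.cos(t),off[1]+.016*np.sin(t),z],ci) for t in th]);print(off,q.min(0),q.max(0))
print(proj("scene",tc+[.0015,.0033,-.0828]))
im=cv2.imread("pics/w5.png");cv2.imwrite("pics/w5d.png",cv2.resize(im[185:375,210:340],None,fx=4,fy=3,interpolation=cv2.INTER_CUBIC))
im=cv2.imread("pics/s5.png");cv2.imwrite("pics/s5d.png",cv2.resize(im[110:250,260:340],None,fx=6,fy=4,interpolation=cv2.INTER_CUBIC))
E
```

```text
tip [ 0.5863489  -0.01261621  0.15      ] block ctr [ 0.5861829  -0.01231789  0.08      ]
0.038188837107820825 0.03507201519496545 15.333556721477727
tote yaw deg 105.56188428677012 0.22073298346242073 [0.57777605 0.01712902 0.095     ]
(0.0015, 0.0033) [254.36275586 193.77002589] [299.76148877 237.07839913]
(0.0015, 0.0033) [231.94374961 290.23785869] [327.39140634 371.63390568]
(0, 0.0033) [252.29403393 193.23205571] [297.71087593 236.58110275]
(0, 0.0033) [227.57415041 289.17995986] [323.10188987 370.73707383]
(0.0015, 0.001) [253.59013701 196.89408095] [298.86298923 239.96512272]
(0.0015, 0.001) [230.45453034 296.35071496] [325.34746318 376.81264522]
[299.55804467 172.2711244 ]
```

View pics/w5d.png

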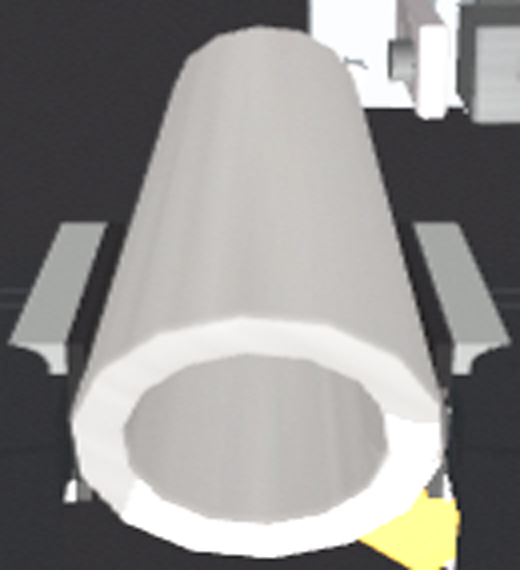

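View pics/s5d.png

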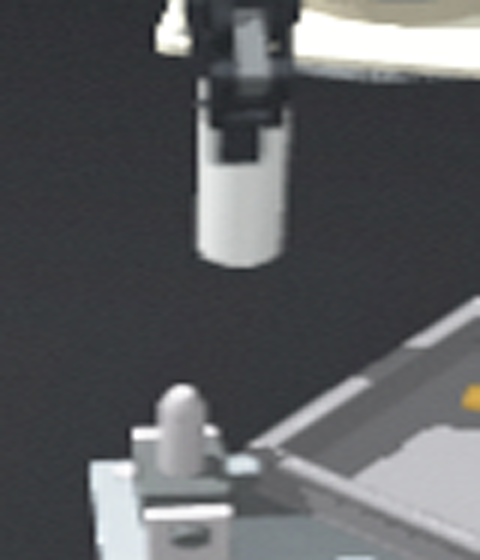

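Wrist measurement puts the spigot at (0.586,-0.0125); scene gives about 0.584 in x. Aim for 0.585, stop just above the tip and check.

```bash
python3 -m inch '[{"x":0.3,"y":-0.03,"z":0,"wx":0,"wy":0,"wz":0,"fingers":1},{"x":0.5,"y":-0.05,"z":0,"wx":0,"wy":0,"wz":0,"fingers":1},{"x":0.5,"y":-0.05,"z":-0.1,"wx":0,"wy":0,"wz":0,"fingers":1},{"x":0.23,"y":-0.03,"z":-0.3,"wx":0,"wy":0,"wz":0,"fingers":1},{"x":0,"y":0,"z":-0.2,"wx":0,"wy":0,"wz":0,"fingers":1},{"x":0,"y":0,"z":0,"wx":0,"wy":0,"wz":0,"fingers":1},{"x":0,"y":0,"z":0,"wx":0,"wy":0,"wz":0,"fingers":1}]' 70
python3 - <<'E'
from h import *
s=env.state();print(s["t"],s["tcp_pos"],s["opening"],s["force"])
ci=env.camera_info("wrist");w=env.grab_frame("wrist");t=env.grab_frame("scene")
cv2.imwrite("pics/w6.png",np.hstack([cv2.resize(w[100:375,150:400],(400,440)),cv2.resize(t[130:280,220:350],(390,440),interpolation=cv2.INTER_CUBIC)]))
E
```

```text
t: 6.0
tcp_pos: [0.5825, -0.0165, 0.2412]
tool_rot: [-3.116, -0.399, 0.001]
force: [-0.3, 0.3, -1.7]
opening: 0.365
6.0 [ 0.58252755 -0.01645521  0.24123591] 0.36489992868715093 [-0.32403877  0.32075828 -1.67161721]
```

View pics/w6.png

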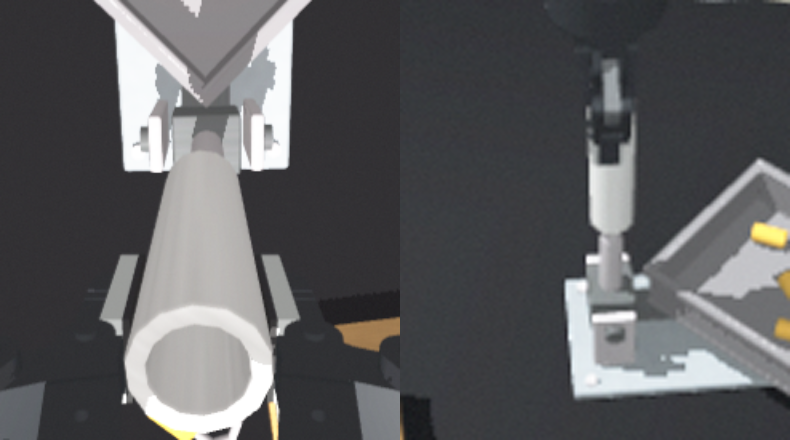

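Both views show the tube directly above the spigot (left crop, spigot visible at (208,140) behind the tube end; right crop, tip under tube at (612,235)). Descend in stages.

```bash
python3 -m inch '[{"x":0.03,"y":0,"z":-0.2,"wx":0,"wy":0,"wz":0,"fingers":1},{"x":0,"y":0,"z":-0.2,"wx":0,"wy":0,"wz":0,"fingers":1},{"x":0,"y":0,"z":-0.2,"wx":0,"wy":0,"wz":0,"fingers":1},{"x":0,"y":0,"z":0,"wx":0,"wy":0,"wz":0,"fingers":1},{"x":0,"y":0,"z":0,"wx":0,"wy":0,"wz":0,"fingers":1}]' 70
python3 - <<'E'
from h import *
s=env.state();print(s["t"],s["tcp_pos"],s["opening"],s["force"],s["moment"])
E
```

```text
t: 6.6
tcp_pos: [0.5849, -0.0163, 0.2109]
tool_rot: [-3.116, -0.399, 0.001]
force: [-0.4, -0.1, -1.6]
opening: 0.361
6.6 [ 0.58489507 -0.01632069  0.21091855] 0.36109492084896616 [-0.44091339 -0.09562876 -1.61287579] [-0.06168238 -0.07568252  0.021819  ]
```

```bash
python3 -m inch '[{"x":0,"y":0,"z":-0.2,"wx":0,"wy":0,"wz":0,"fingers":1},{"x":0,"y":0,"z":-0.2,"wx":0,"wy":0,"wz":0,"fingers":1},{"x":0,"y":0,"z":-0.2,"wx":0,"wy":0,"wz":0,"fingers":1},{"x":0,"y":0,"z":-0.2,"wx":0,"wy":0,"wz":0,"fingers":1},{"x":0,"y":0,"z":0,"wx":0,"wy":0,"wz":0,"fingers":1},{"x":0,"y":0,"z":0,"wx":0,"wy":0,"wz":0,"fingers":1}]' 70
python3 - <<'E'
from h import *
s=env.state();print(s["t"],s["tcp_pos"],s["opening"],s["force"],s["moment"])
E
```

```text
t: 7.2
tcp_pos: [0.585, -0.0163, 0.171]
tool_rot: [-3.116, -0.399, 0.001]
force: [-0.3, 0.1, -2.8]
opening: 0.366
7.2 [ 0.58500004 -0.0163412   0.17102222] 0.3657065254032393 [-0.31154336  0.14863869 -2.80123797] [-0.00575201 -0.01096455 -0.01837286]
```

Bottom is at about 0.088, with 8 mm to go. Push in small steps while watching the force.

```bash
python3 -m inch '[{"x":0,"y":0,"z":-0.1,"wx":0,"wy":0,"wz":0,"fingers":1},{"x":0,"y":0,"z":-0.06,"wx":0,"wy":0,"wz":0,"fingers":1},{"x":0,"y":0,"z":-0.04,"wx":0,"wy":0,"wz":0,"fingers":1},{"x":0,"y":0,"z":0,"wx":0,"wy":0,"wz":0,"fingers":1}]' 70
python3 - <<'E'
from h import *
s=env.state();print(s["t"],s["tcp_pos"],s["opening"],s["force"],s["moment"])
w=env.grab_frame("wrist");t=env.grab_frame("scene")
cv2.imwrite("pics/w7.png",np.hstack([cv2.resize(w[0:420,100:460],(380,440)),cv2.resize(t[170:270,250:340],(400,440),interpolation=cv2.INTER_CUBIC)]))
E
```

```text
t: 7.6
tcp_pos: [0.5854, -0.0164, 0.1627]
tool_rot: [3.115, 0.399, 0.003]
force: [-2.3, 0.8, 8.9]
opening: 0.366
7.6 [ 0.58539202 -0.01641127  0.16274067] 0.36560667406443254 [-2.27587097  0.84249217  8.92629909] [ 0.07786328  0.68084253 -0.00684459]
```

View pics/w7.png

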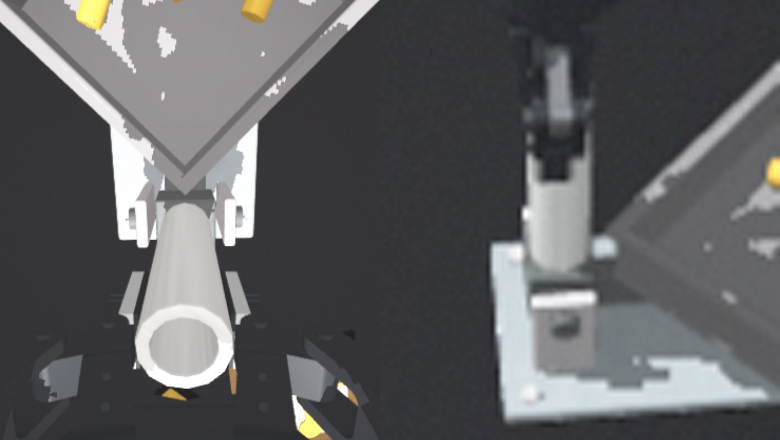

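The contact force puts the tube foot at z ≈ 0.080 (the block top), and the scene view shows it on the block at (560,270). I'll briefly open and regrip so the tube seats itself squarely.

```bash
python3 -m inch '[{"x":0,"y":0,"z":0,"wx":0,"wy":0,"wz":0,"fingers":-0.1},{"x":0,"y":0,"z":0,"wx":0,"wy":0,"wz":0,"fingers":-0.1},{"x":0,"y":0,"z":0,"wx":0,"wy":0,"wz":0,"fingers":-0.1},{"x":0,"y":0,"z":0,"wx":0,"wy":0,"wz":0,"fingers":-0.1}]' 80
python3 - <<'E'
from h import *
s=env.state();print(s["t"],s["tcp_pos"],s["opening"],s["force"],s["moment"])
ci=env.camera_info("wrist");w=env.grab_frame("wrist");t=env.grab_frame("scene")
c=onz("wrist",(100+182*360/380,347*420/440),.21,ci);print(c)
print("pred ring for (.586,-.0125)",proj("wrist",[.586,-.0125,.21],ci))
th=np.linspace(0,6.28,60);q=np.array([proj("wrist",[.586+.016*np.cos(a),-.0125+.016*np.sin(a),.21],ci) for a in th]);print(q.min(0),q.max(0))
cv2.imwrite("pics/w8.png",cv2.resize(w[180:420,180:380],None,fx=3.2,fy=2.4,interpolation=cv2.INTER_CUBIC))
E
```

```text
t: 8.1
tcp_pos: [0.5851, -0.0164, 0.1611]
tool_rot: [-3.116, -0.399, 0.0]
force: [-0.5, 0.3, 0.2]
opening: 0.553
8.1 [ 0.58507258 -0.01635817  0.1611151 ] 0.5528114399922792 [-0.54988371  0.32711888  0.17664234] [-0.06082548 -0.00715699  0.02147234]
[ 0.58374689 -0.01193473  0.21      ]
pred ring for (.586,-.0125) [278.59792152 334.11988294]
[230.11302351 291.0567936 ] [327.14209067 373.67646873]
```

View pics/w8.png

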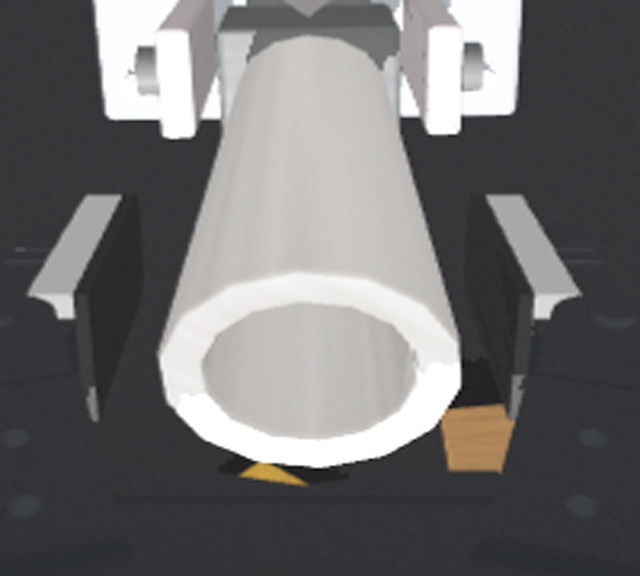

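The released tube's ring spans (230–324, 292–375), matching a fully-home tube (top at z=0.210) at (0.5855,-0.0128). Centre the hand on it and regrip.

```bash
python3 -m inch '[{"x":0.01,"y":0.07,"z":0,"wx":0,"wy":0,"wz":0,"fingers":-0.1},{"x":0,"y":0,"z":0,"wx":0,"wy":0,"wz":0,"fingers":-0.1},{"x":0,"y":0,"z":0,"wx":0,"wy":0,"wz":0,"fingers":1},{"x":0,"y":0,"z":0,"wx":0,"wy":0,"wz":0,"fingers":1},{"x":0,"y":0,"z":0,"wx":0,"wy":0,"wz":0,"fingers":1},{"x":0,"y":0,"z":0,"wx":0,"wy":0,"wz":0,"fingers":1},{"x":0,"y":0,"z":0,"wx":0,"wy":0,"wz":0,"fingers":1}]' 80
python3 - <<'E'
from h import *
s=env.state();print(s["t"],s["tcp_pos"],s["opening"],s["force"],s["moment"])
r=s["tcp_pos"][2]-.06; L=np.array([.264,-.965])
th=np.arange(0,.81,.04)
for a,b in zip(th[:-1],th[1:]):
    d=r*(np.sin(b)-np.sin(a))*L; z=r*(np.cos(b)-np.cos(a)); w=.04*np.array([.965,.264])/.15
    print(round(b,2),np.round([*(d/.05),z/.05,*w],3))
E
```

```text
t: 8.9
tcp_pos: [0.5858, -0.0129, 0.1616]
tool_rot: [3.116, 0.399, 0.001]
force: [0.6, 0.9, 4.2]
opening: 0.361
8.9 [ 0.58579752 -0.01285034  0.16161158] 0.3611140678317597 [0.59144761 0.9193178  4.24136264] [ 0.14948843 -0.07684213  0.01516773]
0.04 [ 0.021 -0.078 -0.002  0.257  0.07 ]
0.08 [ 0.021 -0.078 -0.005  0.257  0.07 ]
0.12 [ 0.021 -0.078 -0.008  0.257  0.07 ]
0.16 [ 0.021 -0.078 -0.011  0.257  0.07 ]
0.2 [ 0.021 -0.077 -0.015  0.257  0.07 ]
0.24 [ 0.021 -0.077 -0.018  0.257  0.07 ]
0.28 [ 0.021 -0.076 -0.021  0.257  0.07 ]
0.32 [ 0.021 -0.075 -0.024  0.257  0.07 ]
0.36 [ 0.02  -0.074 -0.027  0.257  0.07 ]
0.4 [ 0.02  -0.073 -0.03   0.257  0.07 ]
0.44 [ 0.02  -0.072 -0.033  0.257  0.07 ]
0.48 [ 0.019 -0.07  -0.036  0.257  0.07 ]
0.52 [ 0.019 -0.069 -0.039  0.257  0.07 ]
0.56 [ 0.018 -0.067 -0.042  0.257  0.07 ]
0.6 [ 0.018 -0.066 -0.045  0.257  0.07 ]
0.64 [ 0.017 -0.064 -0.047  0.257  0.07 ]
0.68 [ 0.017 -0.062 -0.05   0.257  0.07 ]
0.72 [ 0.016 -0.06  -0.052  0.257  0.07 ]
0.76 [ 0.016 -0.058 -0.055  0.257  0.07 ]
0.8 [ 0.015 -0.056 -0.057  0.257  0.07 ]
```

First stage of the lean, to 0.32 rad at 0.04 per row, then check.

```bash
python3 -m inch '[{"x":0.021,"y":-0.078,"z":-0.002,"wx":0.257,"wy":0.07,"wz":0,"fingers":1},{"x":0.021,"y":-0.078,"z":-0.005,"wx":0.257,"wy":0.07,"wz":0,"fingers":1},{"x":0.021,"y":-0.078,"z":-0.008,"wx":0.257,"wy":0.07,"wz":0,"fingers":1},{"x":0.021,"y":-0.078,"z":-0.011,"wx":0.257,"wy":0.07,"wz":0,"fingers":1},{"x":0.021,"y":-0.077,"z":-0.015,"wx":0.257,"wy":0.07,"wz":0,"fingers":1},{"x":0.021,"y":-0.077,"z":-0.018,"wx":0.257,"wy":0.07,"wz":0,"fingers":1},{"x":0.021,"y":-0.076,"z":-0.021,"wx":0.257,"wy":0.07,"wz":0,"fingers":1},{"x":0.021,"y":-0.075,"z":-0.024,"wx":0.257,"wy":0.07,"wz":0,"fingers":1},{"x":0,"y":0,"z":0,"wx":0,"wy":0,"wz":0,"fingers":1}]' 80
python3 - <<'E'
from h import *
s=env.state();M=R.from_rotvec(s["tool_rot"]).as_matrix();print(s["t"],s["tcp_pos"],s["opening"],s["force"],s["moment"],s["qpos"])
print("tool axis lean",np.arccos(-M[2,2]),-M[:,2])
w=env.grab_frame("wrist");t=env.grab_frame("scene")
cv2.imwrite("pics/w9.png",np.hstack([cv2.resize(w,(400,300)),cv2.resize(t[130:280,230:430],(400,300),interpolation=cv2.INTER_CUBIC)]))
E
```

```text
t: 9.8
tcp_pos: [0.5942, -0.044, 0.1566]
tool_rot: [-2.798, -0.357, 0.062]
force: [-1.3, 5.0, 12.9]
opening: 0.36
9.8 [ 0.59419548 -0.04402671  0.15656276] 0.359767275327585 [-1.27708758  5.03503361 12.85200117] [1.53413609 0.50767359 0.07007161] [-0.34637142  0.46774201  0.10620283  1.39824189  0.26333015  0.94574917]
tool axis lean 0.3228415806953262 [ 0.082246   -0.30641665  0.94833772]
```

View pics/w9.png

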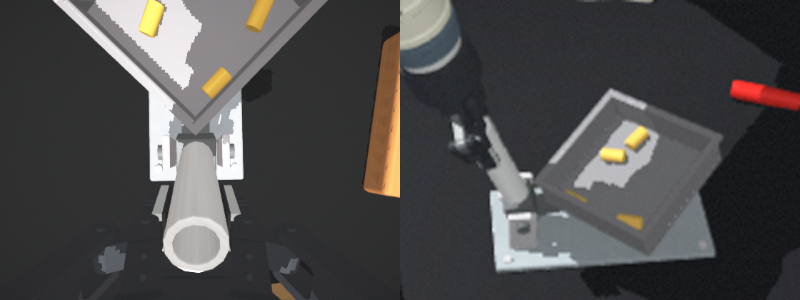

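The tote is tilting with the handle (wrist: tube still on block at about (195,135); scene: barrels still at the upper part, two starting along the walls). Forces are modest. Continue to 0.6.

```bash
python3 -m inch '[{"x":0.02,"y":-0.074,"z":-0.025,"wx":0.257,"wy":0.07,"wz":0,"fingers":1},{"x":0.02,"y":-0.073,"z":-0.028,"wx":0.257,"wy":0.07,"wz":0,"fingers":1},{"x":0.02,"y":-0.072,"z":-0.031,"wx":0.257,"wy":0.07,"wz":0,"fingers":1},{"x":0.019,"y":-0.07,"z":-0.034,"wx":0.257,"wy":0.07,"wz":0,"fingers":1},{"x":0.019,"y":-0.069,"z":-0.037,"wx":0.257,"wy":0.07,"wz":0,"fingers":1},{"x":0.018,"y":-0.067,"z":-0.04,"wx":0.257,"wy":0.07,"wz":0,"fingers":1},{"x":0.018,"y":-0.066,"z":-0.043,"wx":0.257,"wy":0.07,"wz":0,"fingers":1},{"x":0,"y":0,"z":0,"wx":0,"wy":0,"wz":0,"fingers":1},{"x":0,"y":0,"z":0,"wx":0,"wy":0,"wz":0,"fingers":1}]' 80
python3 - <<'E'
from h import *
s=env.state();M=R.from_rotvec(s["tool_rot"]).as_matrix();print(s["t"],s["tcp_pos"],s["opening"],s["force"],s["moment"],s["qpos"])
print("tool axis lean",np.arccos(-M[2,2]),-M[:,2])
w=env.grab_frame("wrist");t=env.grab_frame("scene")
cv2.imwrite("pics/w10.png",np.hstack([cv2.resize(w,(400,300)),cv2.resize(t[130:280,230:430],(400,300),interpolation=cv2.INTER_CUBIC)]))
E
```

```text
t: 10.8
tcp_pos: [0.6006, -0.0681, 0.1442]
tool_rot: [-2.523, -0.322, 0.109]
force: [0.9, 2.7, 5.5]
opening: 0.359
10.8 [ 0.60064074 -0.06808191  0.14420059] 0.359497459900974 [0.92713308 2.71967729 5.52285342] [ 0.6194035   0.0334423  -0.09502141] [-0.46406417  0.62331045  0.23766216  1.61409725  0.43562572  0.75658026]
tool axis lean 0.6015301860741022 [ 0.14832134 -0.54612173  0.82447064]
```

View pics/w10.png

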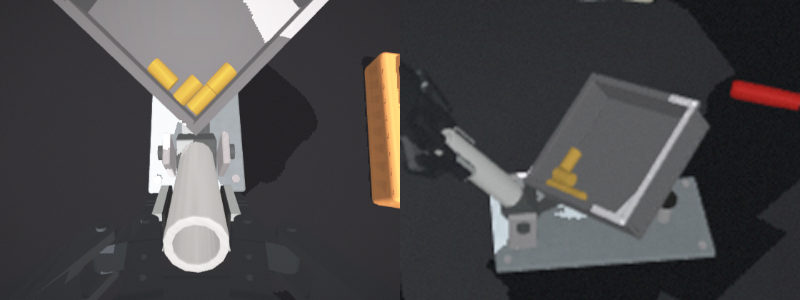

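All four barrels have slid to the low corner region (wrist crop about (162–225, 72–100)). One is still a bit up the left wall, so I'll tilt further.

```bash
python3 -m inch '[{"x":0.017,"y":-0.064,"z":-0.047,"wx":0.257,"wy":0.07,"wz":0,"fingers":1},{"x":0.017,"y":-0.062,"z":-0.05,"wx":0.257,"wy":0.07,"wz":0,"fingers":1},{"x":0.016,"y":-0.06,"z":-0.052,"wx":0.257,"wy":0.07,"wz":0,"fingers":1},{"x":0.016,"y":-0.058,"z":-0.055,"wx":0.257,"wy":0.07,"wz":0,"fingers":1},{"x":0.008,"y":-0.028,"z":-0.029,"wx":0.128,"wy":0.035,"wz":0,"fingers":1},{"x":0,"y":0,"z":0,"wx":0,"wy":0,"wz":0,"fingers":1},{"x":0,"y":0,"z":0,"wx":0,"wy":0,"wz":0,"fingers":1},{"x":0,"y":0,"z":0,"wx":0,"wy":0,"wz":0,"fingers":1}]' 80
python3 - <<'E'
from h import *
import json
s=env.state();M=R.from_rotvec(s["tool_rot"]).as_matrix();print(s["t"],s["tcp_pos"],s["opening"],s["force"],s["moment"],s["qpos"])
print("tool axis lean",np.arccos(-M[2,2]),-M[:,2])
ci=env.camera_info("wrist");json.dump({k:(v.tolist() if hasattr(v,'tolist') else v) for k,v in ci.items()},open("ci11.json","w"))
w=env.grab_frame("wrist");t=env.grab_frame("scene");cv2.imwrite("pics/w11full.png",w);cv2.imwrite("pics/s11full.png",t)
cv2.imwrite("pics/w11.png",np.hstack([cv2.resize(w[0:250,100:400],(480,400),interpolation=cv2.INTER_CUBIC),cv2.resize(t[150:270,270:370],(320,400),interpolation=cv2.INTER_CUBIC)]))
E
```

```text
t: 11.7
tcp_pos: [0.6043, -0.0817, 0.1326]
tool_rot: [-2.347, -0.3, 0.134]
force: [-0.2, 0.6, 3.1]
opening: 0.367
11.7 [ 0.60429636 -0.08170126  0.13256333] 0.3674925520931993 [-0.24843486  0.56713324  3.0951863 ] [ 0.17088273 -0.06017252 -0.1026318 ] [-0.52096367  0.73987395  0.32402152  1.76585587  0.51951029  0.62800801]
tool axis lean 0.779803356344771 [ 0.18478376 -0.67842485  0.71105182]
```

View pics/w11.png

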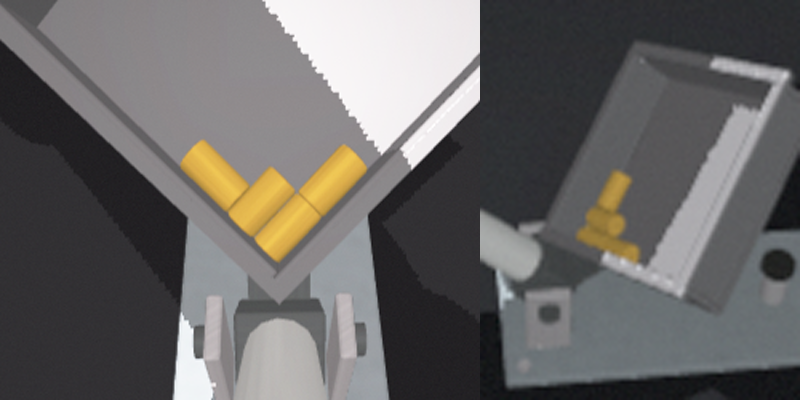

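The barrels are packed in the V of the low corner, in two legs of two: crop (200,165), (262,200), (288,228) and (333,180). Quantify this on the tilted floor plane and check that the tube is home.

```bash
python3 - <<'E'
from h import *
import json
ci=json.load(open("ci11.json"))
X=np.array([-.264,.965,0]);Y=np.array([-.965,-.264,0]);H=np.array([.5855,-.0128,.06]);Z=np.array([0,0,1.])
w=lambda u,v:(100+(u+.5)*300/480-.5,(v+.5)*250/400-.5)
s_=lambda u,v:(270+(u+.5)*100/320-.5,150+(v+.5)*120/400-.5)
def plane(n,uv,th,h,ci=None):
    p,d=ray(n,uv,ci);x=np.cos(th)*X+np.sin(th)*Z;z=-np.sin(th)*X+np.cos(th)*Z
    k=((H+h*z-p)@z)/(d@z);q=p+k*d-H;return np.round([q@x,q@Y],4)
for th in(.74,.78,.82):
    print(th,"rim corner (want .030,0)",plane("wrist",w(278,300),th,.035,ci))
    for uv in((214,176),(262,202),(288,228),(333,180)): 
        q=plane("wrist",w(*uv),th,.003,ci);print(" barrel",q,"to corner",np.hypot(q[0]-.037,q[1]).round(4))
    u=np.cos(th)*Z-np.sin(th)*X
    print(" ring centre pred full-home",proj("wrist",H+.15*u,ci), "spigot base",proj("wrist",H+.02*u,ci))
    print(" scene far corner rim pred",proj("scene",H+.242*(np.cos(th)*X+np.sin(th)*Z)+.035*u))
im=cv2.imread("pics/w11full.png");cv2.imwrite("pics/w11r.png",cv2.resize(im[180:420,150:400],(750,590)))
E
```

```text
0.74 rim corner (want .030,0) [0.0262 0.    ]
 barrel [0.0754 0.0275] to corner 0.0472
 barrel [0.0642 0.0068] to corner 0.028
 barrel [ 0.0528 -0.0046] to corner 0.0165
 barrel [ 0.0732 -0.0244] to corner 0.0437
 ring centre pred full-home [273.47992567 328.38813151] spigot base [274.10421977 220.14351064]
 scene far corner rim pred [364.52678687 173.21907452]
0.78 rim corner (want .030,0) [0.0278 0.    ]
 barrel [0.0754 0.0271] to corner 0.047
 barrel [0.0644 0.0067] to corner 0.0282
 barrel [ 0.0531 -0.0046] to corner 0.0167
 barrel [ 0.0732 -0.0241] to corner 0.0435
 ring centre pred full-home [273.68441253 343.8768901 ] spigot base [274.11663637 221.22765132]
 scene far corner rim pred [361.25707897 171.399153  ]
0.82 rim corner (want .030,0) [0.0295 0.    ]
 barrel [0.0756 0.0268] to corner 0.047
 barrel [0.0647 0.0066] to corner 0.0285
 barrel [ 0.0535 -0.0046] to corner 0.0171
 barrel [ 0.0734 -0.0238] to corner 0.0435
 ring centre pred full-home [273.88429055 358.42447465] spigot base [274.12907911 222.29528153]
 scene far corner rim pred [357.81670101 169.67153925]
```

View pics/w11r.png

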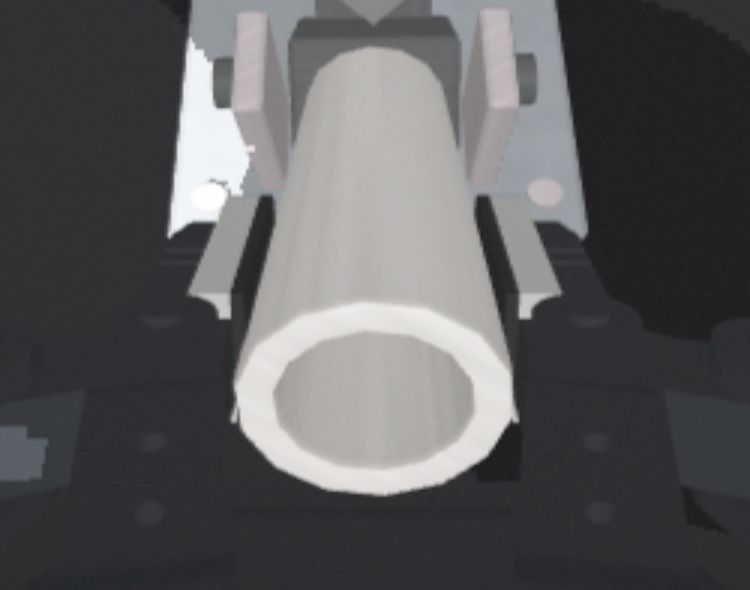

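View pics/s11full.png

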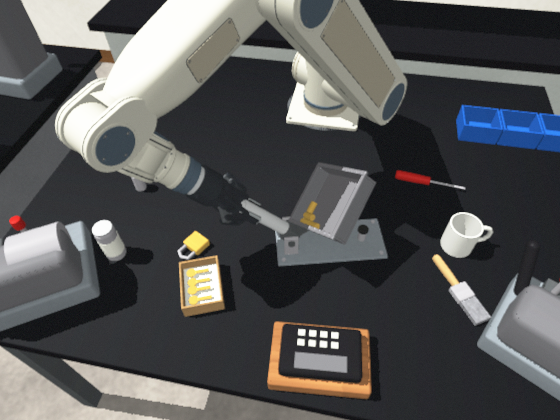

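The ring centre at (275,342) matches a fully-home tube at tilt about 0.77, predicted (273.7,344). The barrels are 17, 28, 44 and 47 mm from the low corner, and the bystanders are in their original pixels. Hold briefly, confirm it is steady, and hand in.

```bash
python3 -m inch '[{"x":0,"y":0,"z":0,"wx":0,"wy":0,"wz":0,"fingers":1},{"x":0,"y":0,"z":0,"wx":0,"wy":0,"wz":0,"fingers":1},{"x":0,"y":0,"z":0,"wx":0,"wy":0,"wz":0,"fingers":1},{"x":0,"y":0,"z":0,"wx":0,"wy":0,"wz":0,"fingers":1},{"x":0,"y":0,"z":0,"wx":0,"wy":0,"wz":0,"fingers":1}]' 80
python3 - <<'E'
from h import *
a=cv2.imread("pics/w11full.png");b=env.grab_frame("wrist");sa=cv2.imread("pics/scene0.png");sb=env.grab_frame("scene")
print("wrist change",cv2.absdiff(a,b).max(2)[:250].mean(),(cv2.absdiff(a,b).max(2)>40).sum())
for n,(x,y,w,h) in dict(padlock=(175,228,36,34),stub=(128,165,22,30),box=(172,255,56,62),can=(90,218,40,46),mug=(440,212,54,46),brush=(428,250,66,75),screwdriver=(390,165,80,30)).items():
    print(n,(cv2.absdiff(sa,sb).max(2)[y:y+h,x:x+w]>40).sum())
cv2.imwrite("pics/s12.png",cv2.resize(sb[130:330,80:380],None,fx=2.5,fy=2.5))
E
```

```text
t: 12.3
tcp_pos: [0.6043, -0.0818, 0.1325]
tool_rot: [-2.347, -0.301, 0.134]
force: [-0.7, 3.0, 3.9]
opening: 0.366
wrist change 1.8107642857142856 98
padlock 0
stub 292
box 0
can 0
mug 1
brush 0
screwdriver 374
```

View pics/s12.png

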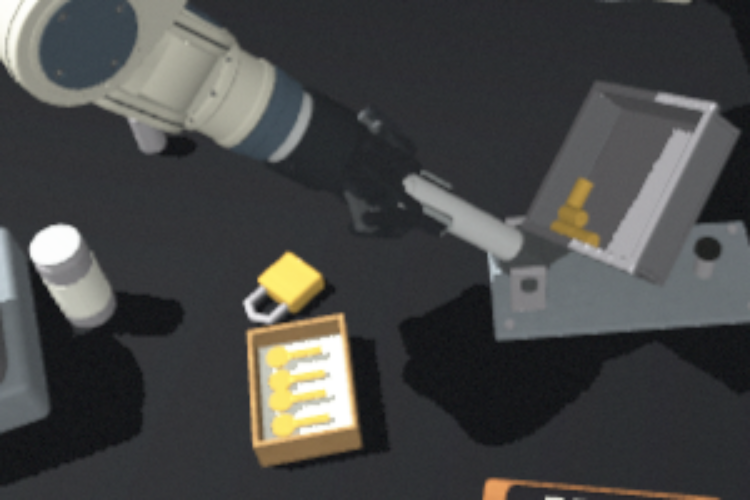

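Steady. The stub's pixel change is the arm partly covering it (its foot is still at scene ~(140,190)), and the screwdriver's is a shifted shadow. Hand in.

```bash
python3 -c "
from plant import env
print(env.finish_job(), env.state()['t'])"
```

```text
the job is handed in; nothing more can be done
the job is handed in; nothing more can be done
```

The job is handed in, with the arm still holding the handle and the tote tilted. I pushed the tube handle fully down over the spigot while the tote was level. I then leaned it away from the tote in stages, to a tool lean of 0.78 rad.

**Last checks**
- **Handle:** fully home. With the gripper briefly open before tilting, the tube's top ring matched its home height, and it matched again in the tilted pose.
- **Barrels:** all four are packed in the low corner, at about 17, 28, 44 and 47 mm from it, and none spilled. They lie as two legs of two along the corner walls.
- **Holding:** steady over the last 0.5 s, with an outside force of about 5 N on the tool. The clock stood at 12.3 s at that last hold, against the 48 s limit.
- **Bystanders:** pixels for the padlock, box, can, mug and brush are unchanged. The bar stub and screwdriver areas did differ, which I put down to the arm covering part of the stub and a moved shadow; both looked to be in place.

**Disagreements and failures**
- The scene view suggests a tote tilt of about 0.75 rad rather than 0.78, which fits the play of the tube on the spigot.
- The spigot position differed by 3–5 mm between cameras. I relied mostly on the wrist view.
- My first move command was refused because of missing keys, and nothing moved.

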